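# Push the blue roller up the loading ramp into its seat

### The job

Load the blue roller: with closed fingertips push it slowly up its lane of the ramp, never letting it run free or roll back down, until it drops over the crest into the seat against the yellow stop, then leave it there and take the hand away. Only push it, never grip or lift it, and push gently at the stop. Leave the black roller waiting at the foot of the ramp and the bottles standing where they are.

Things in the scene. Friction and masses are not known exactly. Their poses are not given: they have to be found in the camera images.
- blue_roller: Blue roller, 40 mm diameter, 60 mm long, two thin steel bands, steel end faces, about 0.25 kg. Origin at its centre; y is its axis (x and z turn as it rolls). It waits at the foot of one of the two lanes, against a 5 mm lip; which lane varies. It rolls freely and runs back down if let go on the slope.
- black_roller: Black roller, same size and weight, waiting at the foot of the other lane; to be left there. Origin at its centre, y along its axis.
- ramp: Fixed aluminium ramp, base 275 x 160 mm, two lanes side by side. Origin at centre of underside, on the worktop; x horizontal in the uphill direction, y across, z up. Lane centres at y = +37 and -37 mm. Slope runs from x = -130 (surface 18 mm high) to the crest at x = 70 (46 mm high), 8 degrees. Lanes 66 mm wide; rails 7 mm above the slope. Behind the crest the seats, then the stop.
- deck: The ramp's sloping surface: origin on the surface at the foot end, midway between lanes; x up the slope, y across, z square off the surface. Slope 202 mm long, to the crest. A waiting roller's centre is at x = 20, z = 20 mm. Foot lip 5 mm high at x = 0 to 6 mm.
- seat_left (a point): Where the centre of a seated roller rests in the +y lane: 88 mm from the ramp's origin along its x, 61 mm up. The seat floor lies 4 mm below the crest and falls 3 degrees to the yellow stop, so a roller pushed past the crest (centre past ramp x = 70 mm) drops in and stays. Stop face at ramp x = 108 mm, top of the stop 80 mm high.
- seat_right (a point): The same point for the -y lane.
- bottle_green: White reagent bottle with green cap, 48 mm diameter, 115 mm tall, standing; leave alone. Origin at centre of its underside.
- bottle_cream: Cream reagent bottle with blue cap, 48 mm diameter, 112 mm tall, standing; leave alone. Origin at centre of its underside.
Mind the look-alikes: they are no part of the job. There is more than one size of the blue_roller; the one meant has the size given above. What is shaped like the black_roller but pink is not meant.

How it is judged:
By the outcome, as a careful person would: the job done as asked, in the order asked, and still so for the second after the job is handed in, with the robot touching nothing.
It also fails if it takes over 43 s, if anything falls off the work surface, if the arm or the gripper's body presses on something with over 40 N, if the wrist force passes 120 N, or if a joint passes its speed limit or range.

### The arm

A 6-joint arm with a two-finger parallel gripper is mounted at the origin on a cart in front of the work surface, level with it; the furniture and walls round the work are solid. World frame = base frame: x ahead of the robot, y to its left, z up, the work surface at z = 0. Lengths are in mm, angles in rad, forces in N, time in s.
With the tool pointing down it reaches from about 350 to 975 mm from the base axis. Payload 7.1 kg.
Tool frame: the origin (TCP) lies midway between the tips of the shut fingers; the grasp point (between the pads) lies 19 mm behind it; z points along the fingers, y is the line along which they close (so a half turn about z gives the same grasp; the last joint's range is limited). The gripper opens to 88 mm and grips with 3 to 60 N. Pads are 20 mm wide; open, the fingers measure 115 mm over their backs; the gripper's body (75 mm by 178 mm) begins 61 mm behind the grasp point.
Start: joints at [-1.351, 0.423, 1.63, -0, 1.089, -0.019], TCP at [147.855, -607.243, 198.675] pointing down, gripper open.
Joint ranges: [-3, 3], [-0.9, 2.11], [0.09, 2.58], [-1.31, 4.45], [0.11, 2.69], [-2.54, 2.54]. Speed limits (rad/s): [2.39, 2.39, 3.01, 3.14, 3.14, 3.14].

### API

Orientations are given as a rotation vector (axis times angle).
In Python, from plant import manip gives the robot as it stands.
- The arm moves only by the tool send_rows, never from a script. Its argument "plan" is a list of rows, each an object with "travel": the shift along the tool's x, y, z in m, a list of three; "spin": the turn about the tool's z in rad; "grip": the closure in counts, from 0 (fully open) to 255 (shut). A call has 1 to 5 rows; each row shifts and turns the commanded pose from where the row before left it, along the tool's axes as they then stand; what a row does not reach is not made up. A row lasts 1/10 s, in which the tool goes at most 50 mm and 8.59 degrees, less where a joint would pass 70% of its speed; a pose out of reach is approached as far as the arm can. A call with a gripper value outside its range is refused whole. The fingers move at their own pace and stop on an object; "force" is the grip in N (left out, the last holds). Time passes only in rows, so rows that do not move let the fingers close. It gives the time, the measured TCP pose, the force, the opening and the grip force at its end, in the units of the state.
- manip.sense(): the state, without advancing time (a new reading comes with each control period).
- manip.snapshot(name): name is "scene" or "top" or "wrist"; returns the picture (384x512x3 uint8, red, green, blue); there is no depth.
- manip.camera_info(name): a dict with "mtx" (3x3 intrinsics, pixels), "dist_coeffs" ([k1, k2, p1, p2, k3] as OpenCV has them; the pictures are not rectified), "cam_to_world" (4x4, takes a point from camera to world coordinates). Camera axes: x right, y down, z forward; pixel columns grow to the right and rows downward; lengths in mm; the calibration is good to about 2 mm. A picture is of the moment at which its call begins: read the wrist's pose just before it. camera_info takes no time and is no camera call; for the wrist camera it gives the pose at the moment of the call.
- manip.job_done(): hands the job in; it is judged then, once.
The state is a dict: "clock": time; "joint_pos": joint angles; "dq": joint speeds; "joint_torque": joint torques, N m; "tcp_pos": TCP position; "tool_rot": TCP orientation; "wrist_force": force on the tool from outside, world axes, zero at the start; "moment": the same for the moment, N m; "finger_gap": opening from 0.0 (shut) to 1.0 (fully open); "grip_force": force on a finger pad.
Only numpy, scipy, OpenCV 4.12 (cv2) and the standard library are available. Lean on these libraries where they do the work, as an engineer would, in place of code of your own. Each camera call takes 0.05 s, during which the arm holds its last target. There are 200 camera calls.

## Working session

There is one attempt and no reset: what is moved stays moved. The work goes in short steps, Python scripts to look and compute and a tool call to move; the robot and the scene stay as the last step left them, time stands still between calls to the robot, and variables do not carry over. Pictures are saved under pics/ and viewed, at most 10 in all, crops included, and the job is handed in when it is done.

Besides the shell and the picture viewer there is one more tool, called after "Emit:" as a command line: name --argument value ..., lists and objects as JSON in quotes. send_rows: Moves the arm, as the interface text tells. Its arguments: {"type":"object","properties":{"plan":{"type":"array"},"force":{"type":"number"}},"required":["plan"]}

```bash
mkdir -p pics; cat > h.py <<'E'
import numpy as np, cv2
from plant import manip
def ray(name,uv,info=None):
    c=info or manip.camera_info(name)
    M=np.array(c["cam_to_world"],float)
    p=cv2.undistortPoints(np.array(uv,float).reshape(-1,1,2),np.array(c["mtx"],float),np.array(c["dist_coeffs"],float)).reshape(-1,2)
    d=np.c_[p,np.ones(len(p))]@M[:3,:3].T
    return M[:3,3],d
def onz(name,uv,z,info=None):
    o,d=ray(name,uv,info); return o+d*((z-o[2])/d[:,2])[:,None]
def proj(name,P):
    c=manip.camera_info(name); M=np.linalg.inv(np.array(c["cam_to_world"],float))
    r=cv2.Rodrigues(M[:3,:3])[0]
    return cv2.projectPoints(np.array(P,float).reshape(-1,1,3),r,M[:3,3],np.array(c["mtx"],float),np.array(c["dist_coeffs"],float))[0].reshape(-1,2)
E
python3 - <<'E'
from h import *
a=manip.snapshot("top");b=manip.snapshot("scene")
cv2.imwrite("pics/top.png",cv2.resize(a[:,:,::-1],(800,600)));cv2.imwrite("pics/scene.png",cv2.resize(b[:,:,::-1],(800,600)))
np.save("top.npy",a);np.save("scene.npy",b)
for n in("top","scene"):print(np.round(manip.camera_info(n)["cam_to_world"],2).tolist())
s=manip.sense();print(s)
E
```

```text
[[0.03, -0.98, 0.21, 331.62], [-1.0, -0.03, 0.01, 243.39], [-0.0, -0.21, -0.98, 971.01], [0.0, 0.0, 0.0, 1.0]]
[[-1.0, 0.03, -0.02, 546.55], [0.03, 0.88, -0.48, 769.78], [-0.0, -0.48, -0.88, 1027.62], [0.0, 0.0, 0.0, 1.0]]
{'clock': 0.1, 'joint_pos': array([-1.35103596e+00,  4.23773052e-01,  1.63059864e+00, -1.35269859e-05,
        1.08856667e+00, -1.89827774e-02]), 'dq': array([ 0.00022854, -0.00376598, -0.00226553,  0.00299389,  0.00241343,
       -0.0001196 ]), 'joint_torque': array([-4.32059278e-04, -5.45616210e+01, -2.74323589e+01,  6.45234645e-02,
        1.88484555e-02, -3.70987584e-05]), 'tcp_pos': array([ 147.71910913, -606.75684837,  197.97991914]), 'tool_rot': array([-3.11790666e+00, -3.73977337e-01,  2.30473456e-04]), 'wrist_force': array([-0.0451527 ,  0.61096363,  0.15280538]), 'moment': array([-0.03948282, -0.00013458, -0.03374114]), 'grip_force': 0.0, 'finger_gap': 0.9983603533628854}
```

View pics/top.png

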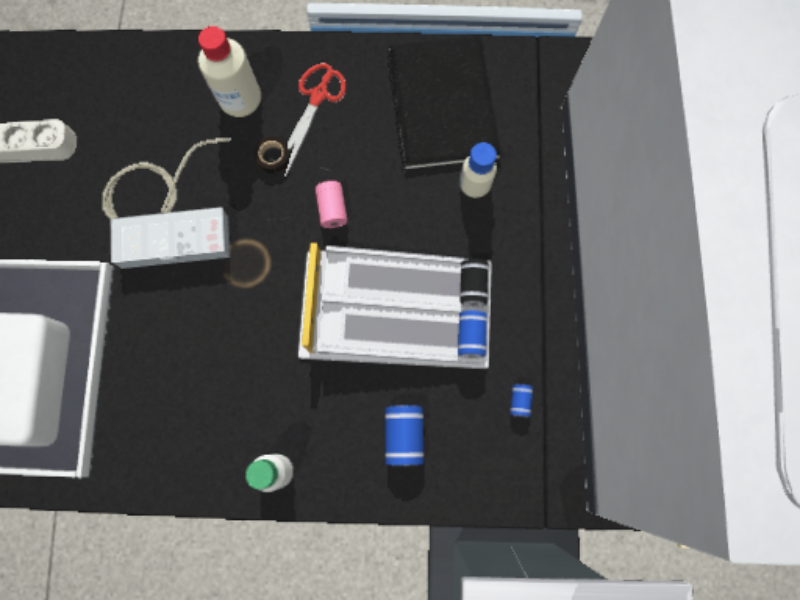

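View pics/scene.png

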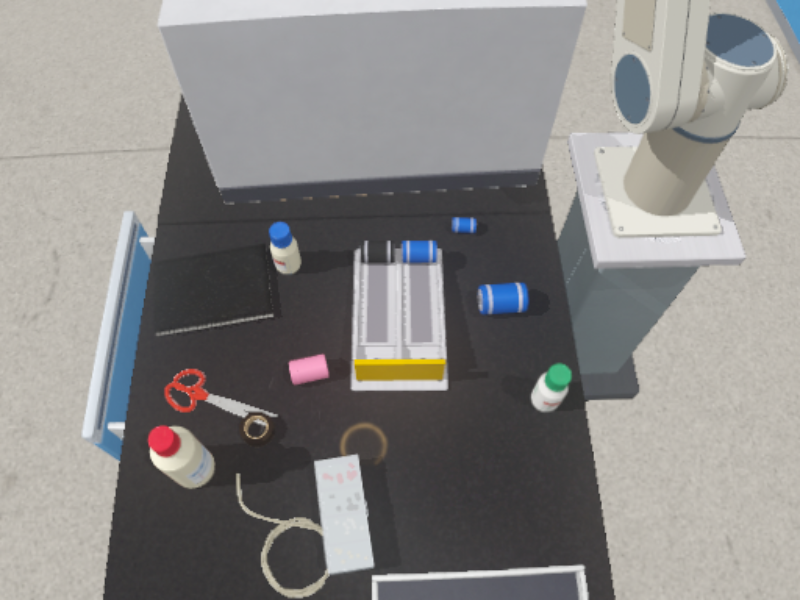

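The top view shows the blue roller (473,333) at the foot of the near lane, with the black one (474,283) in the other lane and the yellow stop at (311,297). Uphill is image-left (+y). The large (405,435) and small (521,400) blue rollers are decoys. A tall cabinet stands beyond the foot, with its front-top corners at (728,562) in the top view and about (582,8) in the scene view.

```bash
python3 - <<'E'
from h import *
K=0.64
def tri(ut,us):
    o1,d1=ray("top",[ut]);o2,d2=ray("scene",[us]);d1=d1[0];d2=d2[0]
    t=np.linalg.lstsq(np.c_[d1,-d2],o2-o1,rcond=None)[0]
    p,q=o1+d1*t[0],o2+d2*t[1]; return np.round((p+q)/2,1),round(float(np.linalg.norm(p-q)),1)
a=np.load("top.npy");b=np.load("scene.npy")
def blobs(im,lo,hi,n):
    m=cv2.inRange(cv2.cvtColor(im,cv2.COLOR_RGB2HSV),lo,hi)
    m=cv2.morphologyEx(m,cv2.MORPH_CLOSE,np.ones((5,5)))
    c=[x for x in cv2.findContours(m,0,2)[0] if cv2.contourArea(x)>60]
    for x in c:print(n,cv2.contourArea(x),np.round(cv2.minAreaRect(x),1) if 0 else [np.round(v,1) for v in cv2.minAreaRect(x)], np.round(cv2.boxPoints(cv2.minAreaRect(x))).tolist())
for im,n in((a,"top"),(b,"scene")):
    blobs(im,(105,120,60),(128,255,255),n+" blue"); blobs(im,(15,150,100),(32,255,255),n+" yel")
s=np.array
print("cab topcorner near robot",tri(s([728,562])*K,s([582,8])*K))
print("cab far",onz("top",[s([650,0])*K],300))
print("cab foot",onz("top",[s([595,520])*K,s([570,100])*K],0),onz("scene",[s([225,200])*K,s([542,185])*K],0))
print("blue",tri(s([473,333])*K,s([419,251])*K),"black",tri(s([474,283])*K,s([378,251])*K))
print("foot/ramp corners z~0-18",onz("top",[s([487,367])*K,s([491,261])*K,s([300,358])*K],9))
print("bottles",onz("top",[s([262,473])*K,s([483,157])*K],115))
print(manip.camera_info("wrist")["cam_to_world"])
from scipy.spatial.transform import Rotation as R
print(R.from_rotvec(manip.sense()["tool_rot"]).as_matrix().round(3))
E
```

```text
top blue 870.5 [array([258., 278.]), array([38., 24.]), np.float64(90.0)] [[246.0, 259.0], [270.0, 259.0], [270.0, 297.0], [246.0, 297.0]]
top blue 232.5 [array([333.4, 255.6]), array([13.2, 19.9]), np.float64(5.2)] [[326.0, 265.0], [328.0, 245.0], [341.0, 246.0], [339.0, 266.0]]
top blue 434.5 [array([301.5, 213. ]), array([28., 17.]), np.float64(90.0)] [[293.0, 199.0], [310.0, 199.0], [310.0, 227.0], [293.0, 227.0]]
top blue 259.5 [array([308.5, 100.5]), array([19., 17.]), np.float64(90.0)] [[300.0, 91.0], [317.0, 91.0], [317.0, 110.0], [300.0, 110.0]]
top blue 193.5 [array([273.5,  19.9]), array([149.1,   2.6]), np.float64(1.5)] [[199.0, 19.0], [199.0, 17.0], [348.0, 20.0], [348.0, 23.0]]
top yel 310.5 [array([198.6, 189. ]), array([ 6.1, 68. ]), np.float64(4.6)] [[193.0, 223.0], [198.0, 155.0], [204.0, 155.0], [199.0, 223.0]]
scene blue 521.5 [array([322. , 190.5]), array([19., 32.]), np.float64(90.0)] [[306.0, 181.0], [338.0, 181.0], [338.0, 200.0], [306.0, 200.0]]
scene blue 265.5 [array([268. , 160.5]), array([13., 22.]), np.float64(90.0)] [[257.0, 154.0], [279.0, 154.0], [279
[... 736 characters left out ...]
5  -19.23188744   0.        ]]
blue (array([485. , 150.2,  35.8]), 0.2) black (array([557.6, 149. ,  37.1]), 1.5)
foot/ramp corners z~0-18 [[440.81695155 127.05520695   9.        ]
 [597.88189443 121.49858995   9.        ]
 [446.14268685 395.31863775   9.        ]]
bottles [[288.80783889 417.7823244  115.        ]
 [715.31162854 145.61350357 115.        ]]
[[ 2.35472879e-01 -9.41855089e-01 -2.39711317e-01  2.13224080e+02]
 [-9.71879911e-01 -2.28553336e-01 -5.66816695e-02 -5.91876231e+02]
 [-1.40090248e-03  2.46317610e-01 -9.69188151e-01  3.84212503e+02]
 [ 0.00000000e+00  0.00000000e+00  0.00000000e+00  1.00000000e+00]]
[[ 0.972  0.236 -0.   ]
 [ 0.236 -0.972  0.001]
 [ 0.    -0.001 -1.   ]]
```

Emit:
send_rows --plan '[{"travel": [0,0,-0.05],"spin": 0,"grip": 255},{"travel": [0,0,-0.05],"spin": 0,"grip": 255},{"travel": [0,0,-0.05],"spin": 0,"grip": 255},{"travel": [0,0,-0.05],"spin": 0,"grip": 255},{"travel": [0,0,-0.05],"spin": 0,"grip": 255}]' --force 20

```text
clock: 0.6
tcp_pos: [147.7, -606.7, 450.5]
tool_rot: [-3.119, -0.374, 0.0]
wrist_force: [0.2, -1.4, 0.5]
finger_gap: 0.584
grip_force: 0.0
```

Emit:
send_rows --plan '[{"travel": [0,-0.01,-0.05],"spin": 0,"grip": 255},{"travel": [0,-0.02,-0.045],"spin": 0,"grip": 255},{"travel": [0,-0.02,0],"spin": 0,"grip": 255},{"travel": [0,0,0],"spin": 0,"grip": 255}]'

```text
clock: 1.0
tcp_pos: [135.8, -557.7, 544.9]
tool_rot: [3.116, 0.374, 0.001]
wrist_force: [0.2, 0.3, -0.4]
finger_gap: 0.218
grip_force: 0.0
```

Emit:
send_rows --plan '[{"travel": [0.045,-0.006,0],"spin": -0.08,"grip": 255},{"travel": [0.045,-0.006,0],"spin": -0.08,"grip": 255},{"travel": [0.045,-0.006,0],"spin": -0.08,"grip": 255},{"travel": [0.045,-0.006,0],"spin": -0.08,"grip": 255},{"travel": [0.045,-0.006,0],"spin": -0.08,"grip": 255}]'

```text
clock: 1.5
tcp_pos: [332.2, -443.8, 540.4]
tool_rot: [-2.978, -0.99, 0.002]
wrist_force: [0.3, -0.6, -0.4]
finger_gap: 0.005
grip_force: 0.0
```

Emit:
send_rows --plan '[{"travel": [0.045,-0.006,0],"spin": -0.08,"grip": 255},{"travel": [0.045,-0.006,0],"spin": -0.08,"grip": 255},{"travel": [0.045,-0.006,0],"spin": -0.08,"grip": 255},{"travel": [0.045,-0.006,0],"spin": -0.08,"grip": 255},{"travel": [0.045,-0.006,0],"spin": -0.08,"grip": 255}]'

```text
clock: 2.0
tcp_pos: [466.4, -262.2, 540.5]
tool_rot: [-2.722, -1.562, 0.003]
wrist_force: [-0.2, 0.4, -0.6]
finger_gap: 0.005
grip_force: 0.0
```

Emit:
send_rows --plan '[{"travel": [0.045,-0.006,0],"spin": -0.08,"grip": 255},{"travel": [0.045,-0.006,0],"spin": -0.08,"grip": 255},{"travel": [0.045,-0.006,0],"spin": -0.08,"grip": 255},{"travel": [0.045,-0.006,0],"spin": -0.08,"grip": 255},{"travel": [0.045,-0.006,0],"spin": -0.08,"grip": 255}]'

```text
clock: 2.5
tcp_pos: [519.2, -42.7, 540.6]
tool_rot: [-2.358, -2.072, 0.004]
wrist_force: [0.3, 0.4, -0.9]
finger_gap: 0.006
grip_force: 0.0
```

Emit:
send_rows --plan '[{"travel": [0.045,-0.0165,0],"spin": 0,"grip": 255},{"travel": [0.045,-0.0165,0],"spin": 0,"grip": 255},{"travel": [0.043,-0.0165,0.01],"spin": -0.109,"grip": 255},{"travel": [0,0,0.05],"spin": 0,"grip": 255},{"travel": [0,0,0.05],"spin": 0,"grip": 255}]'

```text
clock: 3.0
tcp_pos: [487.1, 95.7, 430.7]
tool_rot: [2.243, 2.199, 0.001]
wrist_force: [0.2, 0.7, 0.3]
finger_gap: 0.006
grip_force: 0.0
```

Emit:
send_rows --plan '[{"travel": [0,0,0.05],"spin": 0,"grip": 255},{"travel": [0,0,0.05],"spin": 0,"grip": 255},{"travel": [0,0,0.05],"spin": 0,"grip": 255},{"travel": [0,0,0.05],"spin": 0,"grip": 255},{"travel": [0,0,0],"spin": 0,"grip": 255}]'

```text
clock: 3.5
tcp_pos: [481.7, 93.0, 225.6]
tool_rot: [-2.241, -2.19, 0.019]
wrist_force: [-0.6, 0.1, 0.7]
finger_gap: 0.009
grip_force: 0.0
```

```bash
python3 - <<'E'
from h import *
s=manip.sense();print(s["tcp_pos"],s["tool_rot"],s["joint_pos"].round(2))
a=manip.snapshot("wrist");c=manip.camera_info("wrist");np.save("w1.npy",a)
print(np.round(c["cam_to_world"],3).tolist())
cv2.imwrite("pics/w1.png",cv2.resize(a[:,:,::-1],(800,600)))
m=cv2.inRange(cv2.cvtColor(a,cv2.COLOR_RGB2HSV),(105,120,60),(128,255,255));m=cv2.morphologyEx(m,cv2.MORPH_CLOSE,np.ones((9,9)))
for x in cv2.findContours(m,0,2)[0]:
    if cv2.contourArea(x)>200:
        r=cv2.minAreaRect(x);b=cv2.boxPoints(r);print(np.round(b),onz("wrist",b,41,c).round(1).tolist())
E
```

```text
[481.69295605  92.97025506 225.57011998] [-2.24061448 -2.18985135  0.01931571] [ 0.17  0.2   1.89 -0.    1.07  0.19]
[[1.0, -0.021, -0.014, 488.039], [-0.024, -0.969, -0.248, 159.926], [-0.009, 0.248, -0.969, 415.584], [0.0, 0.0, 0.0, 1.0]]
[[176. 183.]
 [178. 162.]
 [213. 165.]
 [211. 186.]] [[379.2, 74.4, 41.0], [384.6, 102.9, 41.0], [429.5, 97.3, 41.0], [425.0, 68.6, 41.0]]
[[460. 106.]
 [511. 106.]
 [511. 143.]
 [460. 143.]] [[743.2, 165.9, 41.0], [811.0, 165.7, 41.0], [819.4, 118.7, 41.0], [749.6, 119.5, 41.0]]
[[234. 104.]
 [284. 104.]
 [284. 135.]
 [234. 135.]] [[459.8, 172.9, 41.0], [521.6, 171.4, 41.0], [521.5, 133.6, 41.0], [458.3, 135.0, 41.0]]
[[ 99.  26.]
 [175.  18.]
 [180.  67.]
 [103.  74.]] [[301.8, 268.6, 41.0], [394.5, 272.3, 41.0], [395.9, 218.2, 41.0], [300.3, 213.4, 41.0]]
```

View pics/w1.png

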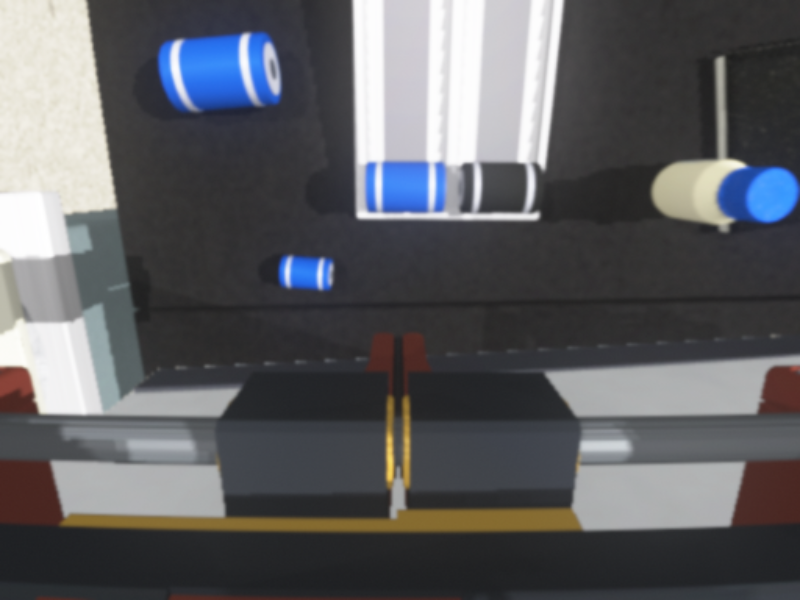

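The wrist view shows the blue roller at (405,187) in the left lane, the black one at (500,187), the ramp foot edge at row 216, and the shut fingertips at (398,340).

```bash
python3 - <<'E'
from h import *
s=manip.sense();print(s["tcp_pos"],s["tool_rot"],s["dq"].round(4))
k=.64;S=np.array
print(onz("wrist",S([[357,217],[540,217]])*k,18).round(1).tolist())
print(onz("wrist",S([[365,187],[446,187],[462,187],[542,187]])*k,50).round(1).tolist())
E
```

```text
[484.50155449  93.45035099 229.48061011] [-2.24323065 -2.19214827  0.01141661] [ 0.0003 -0.0642 -0.0939  0.0004  0.0284 -0.0001]
[[448.9, 128.5, 18.0], [606.7, 125.1, 18.0]]
[[459.3, 154.1, 50.0], [522.5, 152.6, 50.0], [535.0, 152.4, 50.0], [597.6, 151.1, 50.0]]
```

Emit:
send_rows --plan '[{"travel": [0,0,0.02],"spin": 0,"grip": 255},{"travel": [0,0,0],"spin": 0,"grip": 255}]'

```text
clock: 3.75
tcp_pos: [487.4, 93.9, 213.2]
tool_rot: [-2.247, -2.195, 0.001]
wrist_force: [-0.7, -0.8, -0.6]
finger_gap: 0.004
grip_force: 0.0
```

Emit:
send_rows --plan '[{"travel": [0,0,0.03],"spin": 0,"grip": 255},{"travel": [0,0,0.03],"spin": 0,"grip": 255},{"travel": [0,0,0.02],"spin": 0,"grip": 255},{"travel": [0,0,0],"spin": 0,"grip": 255},{"travel": [0,0,0],"spin": 0,"grip": 255}]'

```text
clock: 4.25
tcp_pos: [488.5, 94.1, 134.6]
tool_rot: [2.246, 2.195, 0.003]
wrist_force: [0.2, 0.0, 0.1]
finger_gap: 0.009
grip_force: 0.0
```

```bash
python3 - <<'E'
from h import *
s=manip.sense();print(s["tcp_pos"],s["tool_rot"])
c=manip.camera_info("wrist");a=manip.snapshot("wrist")
print(np.abs(np.array(c["cam_to_world"])-manip.camera_info("wrist")["cam_to_world"]).max())
cv2.imwrite("pics/w2.png",cv2.resize(a[:,:,::-1],(800,600)))
m=cv2.inRange(cv2.cvtColor(a,cv2.COLOR_RGB2HSV),(105,120,60),(128,255,255));m=cv2.morphologyEx(m,cv2.MORPH_CLOSE,np.ones((13,13)))
for x in cv2.findContours(m,0,2)[0]:
    if cv2.contourArea(x)>200:
        r=cv2.minAreaRect(x);b=cv2.boxPoints(r);print(np.round(b).tolist(),onz("wrist",b,50,c).round(1).tolist())
E
```

```text
[488.54649936  94.13269195 134.61348056] [2.24601282 2.19482501 0.00287141]
0.27843357985085504
[[145.0, 205.0], [146.0, 178.0], [191.0, 180.0], [190.0, 208.0]] [[381.9, 77.8, 50.0], [386.6, 105.1, 50.0], [429.4, 101.4, 50.0], [425.7, 74.1, 50.0]]
[[216.0, 143.0], [216.0, 102.0], [283.0, 102.0], [283.0, 143.0]] [[454.7, 135.9, 50.0], [456.7, 172.3, 50.0], [516.4, 170.8, 50.0], [516.3, 134.4, 50.0]]
[[36.0, 0.0], [146.0, 0.0], [146.0, 61.0], [36.0, 61.0]] [[306.6, 262.4, 50.0], [402.0, 257.1, 50.0], [397.4, 208.7, 50.0], [298.2, 213.2, 50.0]]
```

View pics/w2.png

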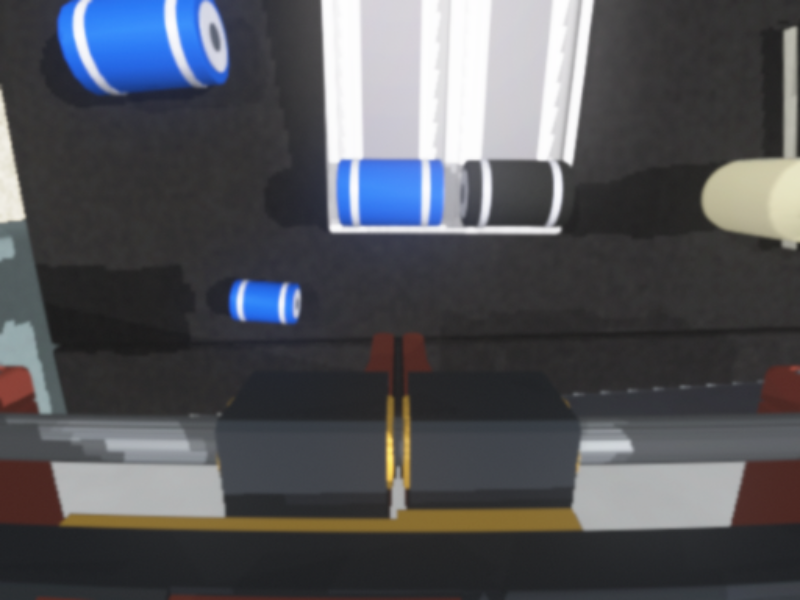

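The shut fingertips are 2.5 mm to the side of the roller's centre (486, 151), and the yaw already matches the ramp. I'll descend behind it.

Emit:
send_rows --plan '[{"travel": [0,-0.0025,0.03],"spin": 0,"grip": 255},{"travel": [0,0,0.03],"spin": 0,"grip": 255},{"travel": [0,0,0.03],"spin": 0,"grip": 255},{"travel": [0,0,0.013],"spin": 0,"grip": 255},{"travel": [0,0,0],"spin": 0,"grip": 255}]'

```text
clock: 4.8
tcp_pos: [484.6, 93.9, 29.6]
tool_rot: [-2.246, -2.195, 0.001]
wrist_force: [-0.3, 0.2, 0.2]
finger_gap: 0.007
grip_force: 0.0
```

Emit:
send_rows --plan '[{"travel": [0.006,0,0],"spin": 0,"grip": 255},{"travel": [0.006,0,0],"spin": 0,"grip": 255},{"travel": [0.004,0,0],"spin": 0,"grip": 255},{"travel": [0.003,0,0],"spin": 0,"grip": 255},{"travel": [0.003,0,0],"spin": 0,"grip": 255}]'

```text
clock: 5.3
tcp_pos: [485.3, 116.4, 30.2]
tool_rot: [2.246, 2.196, 0.001]
wrist_force: [-0.1, 0.9, 1.0]
finger_gap: 0.005
grip_force: 0.0
```

Emit:
send_rows --plan '[{"travel": [0.002,0,0],"spin": 0,"grip": 255},{"travel": [0.002,0,0],"spin": 0,"grip": 255},{"travel": [0.002,0,0],"spin": 0,"grip": 255},{"travel": [0.002,0,-0.0003],"spin": 0,"grip": 255},{"travel": [0.002,0,-0.0003],"spin": 0,"grip": 255}]'

```text
clock: 5.8
tcp_pos: [485.2, 126.0, 30.3]
tool_rot: [-2.247, -2.196, 0.0]
wrist_force: [-0.2, -0.2, 0.3]
finger_gap: 0.004
grip_force: 0.0
```

Emit:
send_rows --plan '[{"travel": [0.003,0,-0.0004],"spin": 0,"grip": 255},{"travel": [0.003,0,-0.0004],"spin": 0,"grip": 255},{"travel": [0.003,0,-0.0004],"spin": 0,"grip": 255},{"travel": [0.003,0,-0.0004],"spin": 0,"grip": 255},{"travel": [0.003,0,-0.0004],"spin": 0,"grip": 255}]'

```text
clock: 6.3
tcp_pos: [485.9, 140.7, 33.2]
tool_rot: [2.246, 2.196, -0.0]
wrist_force: [-2.6, -6.2, 17.3]
finger_gap: 0.003
grip_force: 9.1
```

```bash
cat > w.py <<'E'
from h import *
import sys
s=manip.sense();print(s["tcp_pos"],s["wrist_force"])
c=manip.camera_info("wrist");a=manip.snapshot("wrist")
cv2.imwrite("pics/%s.png"%sys.argv[1],cv2.resize(a[:,:,::-1],(800,600)))
z=float(sys.argv[2])
m=cv2.inRange(cv2.cvtColor(a,cv2.COLOR_RGB2HSV),(105,120,60),(128,255,255));m=cv2.morphologyEx(m,cv2.MORPH_CLOSE,np.ones((13,13)))
for x in cv2.findContours(m,0,2)[0]:
    if cv2.contourArea(x)>200:
        r=cv2.minAreaRect(x);b=cv2.boxPoints(r);print(np.round(b).tolist(),onz("wrist",b,z,c).round(1).tolist())
E
python3 w.py w3 52
```

```text
[485.88518305 140.66044047  33.20268533] [-2.62675655 -6.17706248 17.33451229]
[[201.0, 162.0], [306.0, 162.0], [306.0, 225.0], [201.0, 225.0]] [[456.3, 181.1, 52.0], [517.0, 179.6, 52.0], [517.7, 140.8, 52.0], [453.6, 142.3, 52.0]]
[[-8.0, 14.0], [100.0, 4.0], [108.0, 97.0], [0.0, 107.0]] [[347.6, 264.9, 52.0], [408.4, 265.7, 52.0], [406.9, 218.6, 52.0], [342.5, 216.1, 52.0]]
```

View pics/w3.png

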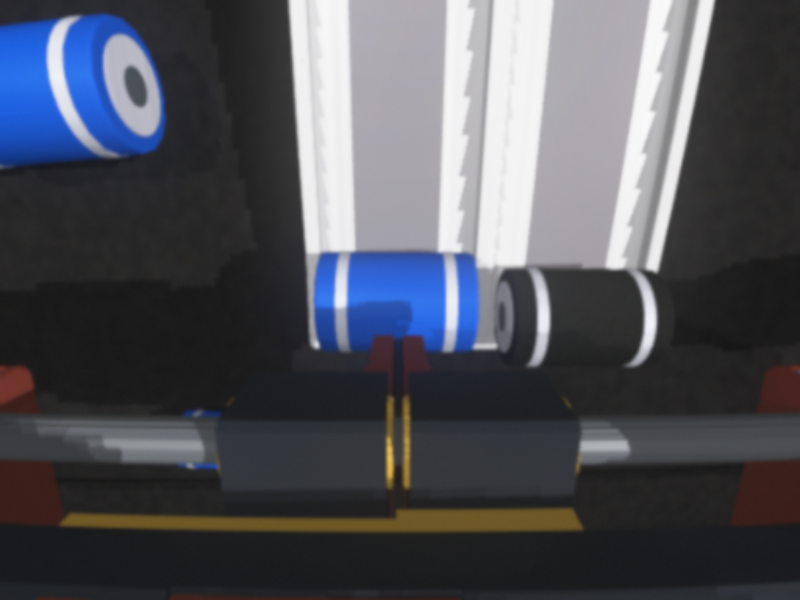

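The roller is about 8 mm up the lane and centred on the fingers, at (395,300). The 17 N upward reading is odd, so I'll hold briefly and recheck.

Emit:
send_rows --plan '[{"travel": [0,0,0],"spin": 0,"grip": 255}]'

```text
clock: 6.45
tcp_pos: [485.9, 140.8, 33.4]
tool_rot: [2.246, 2.196, 0.0]
wrist_force: [-2.5, -5.8, 14.1]
finger_gap: 0.003
grip_force: 7.3
```

Emit:
send_rows --plan '[{"travel": [0.001,0,-0.001],"spin": 0,"grip": 255}]'

```text
clock: 6.55
tcp_pos: [485.9, 141.7, 34.1]
tool_rot: [2.246, 2.196, 0.0]
wrist_force: [-0.9, -3.1, 7.1]
finger_gap: 0.003
grip_force: 4.2
```

Emit:
send_rows --plan '[{"travel": [0.001,0,-0.001],"spin": 0,"grip": 255}]'

```text
clock: 6.65
tcp_pos: [485.9, 142.9, 35.0]
tool_rot: [2.246, 2.196, 0.0]
wrist_force: [-0.3, -1.9, 4.8]
finger_gap: 0.008
grip_force: 2.5
```

```bash
python3 - <<'E'
from h import *
s=manip.sense();t=s["tcp_pos"];print(t,s["wrist_force"])
for dy in(-10,0,10):
  for dz in(0,20,30): print(dy,dz,(proj("wrist",[t+[0,dy,dz]])/.64).round(0))
b=manip.snapshot("scene")
u=proj("scene",[[486,155,40]])[0].astype(int);print(u)
cr=b[u[1]-45:u[1]+45,u[0]-60:u[0]+60,::-1]
a=manip.snapshot("top");v=proj("top",[[486,155,40]])[0].astype(int)
cr2=a[v[1]-45:v[1]+45,v[0]-60:v[0]+60,::-1]
print(u,v,proj("scene",[t]),proj("top",[t]))
cv2.imwrite("pics/c1.png",cv2.resize(np.vstack([cr,cr2]),(400*1,600),interpolation=cv2.INTER_CUBIC))
E
```

```text
[485.85730434 142.90001888  34.95156093] [-0.28842613 -1.90370601  4.80899404]
-10 0 [[397. 359.]]
-10 20 [[397. 379.]]
-10 30 [[397. 390.]]
0 0 [[397. 338.]]
0 20 [[397. 355.]]
0 30 [[397. 365.]]
10 0 [[396. 315.]]
10 20 [[396. 330.]]
10 30 [[396. 339.]]
[267 161]
[267 161] [300 212] [[267.67114299 158.60002071]] [[305.97142418 212.92415755]]
```

View pics/c1.png

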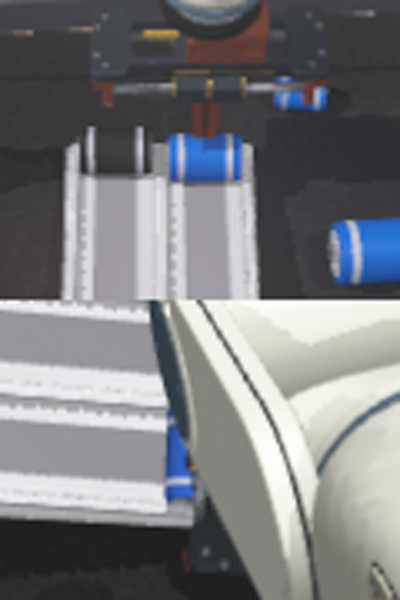

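The finger bottoms overlap the roller's upper back edge. With that and the force direction, the real tips must sit about 25 mm above the TCP reading. I'll guide the roller back to its lip under contact, retreat, go lower and push properly.

Emit:
send_rows --plan '[{"travel": [-0.002,0,0.0002],"spin": 0,"grip": 255},{"travel": [-0.002,0,0.0002],"spin": 0,"grip": 255},{"travel": [-0.002,0,0.0002],"spin": 0,"grip": 255},{"travel": [-0.002,0,0.0002],"spin": 0,"grip": 255},{"travel": [-0.002,0,0.0002],"spin": 0,"grip": 255}]'

```text
clock: 7.25
tcp_pos: [485.3, 132.8, 33.1]
tool_rot: [-2.247, -2.196, 0.0]
wrist_force: [0.5, 0.1, -0.3]
finger_gap: 0.006
grip_force: 0.1
```

Emit:
send_rows --plan '[{"travel": [-0.002,0,0.0002],"spin": 0,"grip": 255},{"travel": [-0.002,0,0.0002],"spin": 0,"grip": 255},{"travel": [-0.002,0,0.0002],"spin": 0,"grip": 255},{"travel": [-0.002,0,0.0002],"spin": 0,"grip": 255},{"travel": [-0.002,0,0],"spin": 0,"grip": 255}]'

```text
clock: 7.75
tcp_pos: [485.2, 122.7, 32.5]
tool_rot: [-2.247, -2.196, 0.0]
wrist_force: [-0.1, 0.8, 0.3]
finger_gap: 0.006
grip_force: 0.0
```

Emit:
send_rows --plan '[{"travel": [-0.008,0,0],"spin": 0,"grip": 255},{"travel": [-0.008,0,0],"spin": 0,"grip": 255},{"travel": [-0.008,0,0],"spin": 0,"grip": 255},{"travel": [0,0,0],"spin": 0,"grip": 255},{"travel": [0,0,0],"spin": 0,"grip": 255}]'

```text
clock: 8.25
tcp_pos: [484.7, 98.6, 32.5]
tool_rot: [2.248, 2.195, 0.0]
wrist_force: [-0.5, -1.0, 0.8]
finger_gap: 0.005
grip_force: 0.0
```

```bash
python3 w.py w4 48
```

```text
[484.71971932  98.56332859  32.54326352] [-0.4711008  -0.99911994  0.77870559]
[[101.0, 250.0], [103.0, 212.0], [170.0, 216.0], [168.0, 255.0]] [[385.2, 82.9, 48.0], [391.2, 109.1, 48.0], [433.2, 105.3, 48.0], [428.8, 79.0, 48.0]]
[[198.0, 102.0], [308.0, 102.0], [308.0, 167.0], [198.0, 167.0]] [[455.1, 172.6, 48.0], [517.0, 171.0, 48.0], [517.7, 133.9, 48.0], [452.6, 135.5, 48.0]]
[[-0.0, 0.0], [99.0, 0.0], [99.0, 39.0], [0.0, 39.0]] [[349.9, 230.8, 48.0], [405.5, 227.1, 48.0], [403.1, 207.7, 48.0], [346.1, 211.0, 48.0]]
```

View pics/w4.png

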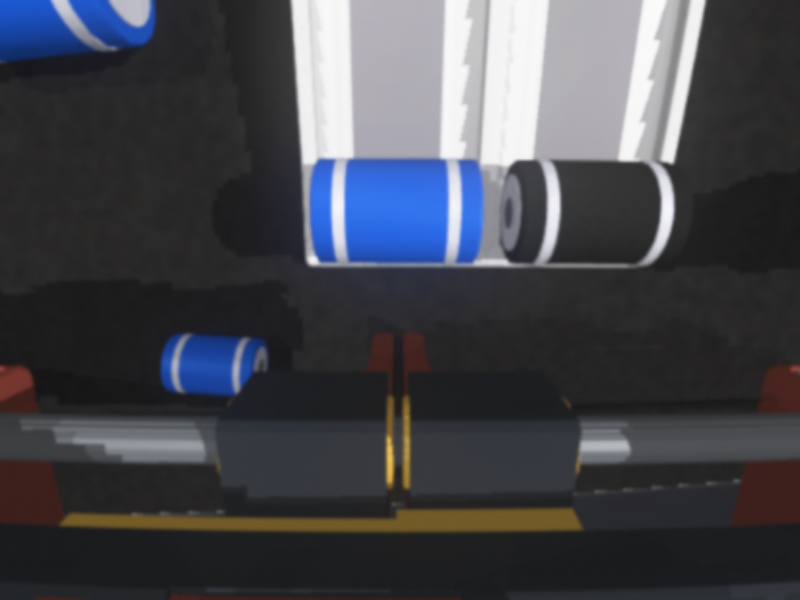

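Emit:
send_rows --plan '[{"travel": [0,0,0.01],"spin": 0,"grip": 255},{"travel": [0,0,0.01],"spin": 0,"grip": 255},{"travel": [0,0,0.004],"spin": 0,"grip": 255},{"travel": [0.005,0,0],"spin": 0,"grip": 255},{"travel": [0.005,0,0],"spin": 0,"grip": 255}]'

```text
clock: 8.8
tcp_pos: [484.7, 109.3, 8.2]
tool_rot: [-2.247, -2.195, 0.001]
wrist_force: [-0.6, -0.5, -0.4]
finger_gap: 0.007
grip_force: 0.0
```

Emit:
send_rows --plan '[{"travel": [0.003,0,0],"spin": 0,"grip": 255},{"travel": [0.003,0,0],"spin": 0,"grip": 255},{"travel": [0.003,0,0],"spin": 0,"grip": 255},{"travel": [0.002,0,0],"spin": 0,"grip": 255},{"travel": [0.002,0,0],"spin": 0,"grip": 255}]'

```text
clock: 9.3
tcp_pos: [485.3, 122.1, 8.7]
tool_rot: [2.247, 2.196, 0.0]
wrist_force: [-0.1, -0.9, 0.1]
finger_gap: 0.005
grip_force: 1.1
```

Emit:
send_rows --plan '[{"travel": [0.002,0,0],"spin": 0,"grip": 255},{"travel": [0.002,0,-0.0003],"spin": 0,"grip": 255}]'

```text
clock: 9.5
tcp_pos: [485.3, 125.8, 8.9]
tool_rot: [2.247, 2.196, -0.0]
wrist_force: [0.6, -2.1, 2.8]
finger_gap: 0.0
grip_force: 1.4
```

Emit:
send_rows --plan '[{"travel": [0.002,0,-0.0003],"spin": 0,"grip": 255},{"travel": [0.002,0,-0.0003],"spin": 0,"grip": 255},{"travel": [0.002,0,-0.0003],"spin": 0,"grip": 255}]'

```text
clock: 9.8
tcp_pos: [485.4, 132.0, 9.8]
tool_rot: [2.247, 2.196, -0.0]
wrist_force: [-0.2, -3.1, 2.4]
finger_gap: 0.005
grip_force: 1.4
```

Emit:
send_rows --plan '[{"travel": [0.003,0,-0.0004],"spin": 0,"grip": 255},{"travel": [0.003,0,-0.0004],"spin": 0,"grip": 255},{"travel": [0.003,0,-0.0004],"spin": 0,"grip": 255}]'

```text
clock: 10.1
tcp_pos: [485.6, 141.2, 11.0]
tool_rot: [2.247, 2.196, 0.0]
wrist_force: [0.5, -3.0, 2.8]
finger_gap: 0.008
grip_force: 1.4
```

```bash
python3 w.py w5 52
```

```text
[485.63921322 141.20213066  10.95849808] [ 0.48608565 -3.01147605  2.77208659]
[[95.0, 296.0], [143.0, 296.0], [143.0, 321.0], [95.0, 321.0]] [[393.2, 109.0, 52.0], [421.4, 108.8, 52.0], [419.1, 91.8, 52.0], [390.1, 91.9, 52.0]]
[[191.0, 147.0], [316.0, 147.0], [316.0, 220.0], [191.0, 220.0]] [[455.8, 192.7, 52.0], [517.7, 191.2, 52.0], [518.7, 152.8, 52.0], [452.8, 154.4, 52.0]]
[[-0.0, 0.0], [89.0, 0.0], [89.0, 104.0], [0.0, 104.0]] [[371.2, 263.5, 52.0], [413.8, 260.6, 52.0], [407.5, 214.9, 52.0], [361.8, 216.9, 52.0]]
```

View pics/w5.png

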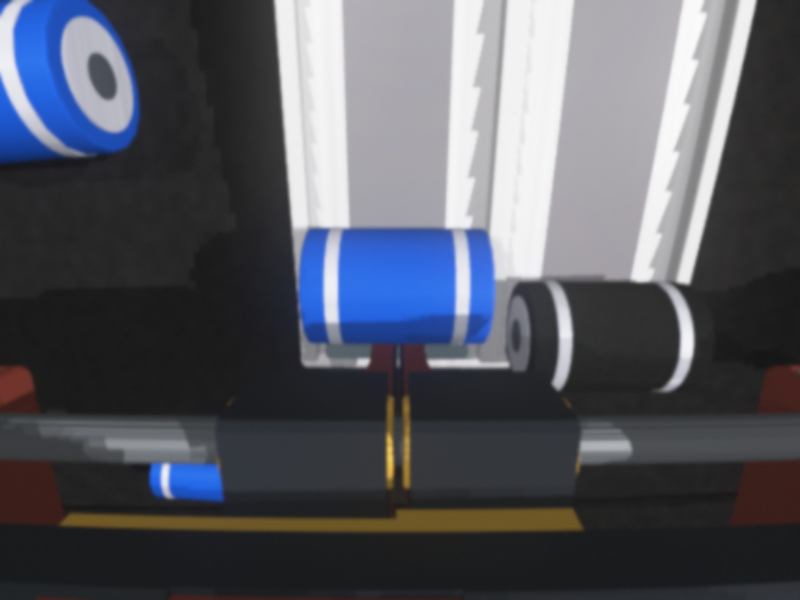

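The roller now sits square in the lane at (397,285), with the fingertips hidden behind it and a steady push of about 3 N. The black roller hasn't moved. I'll carry on up the slope.

Emit:
send_rows --plan '[{"travel": [0.003,0,-0.0004],"spin": 0,"grip": 255},{"travel": [0.003,0,-0.0004],"spin": 0,"grip": 255},{"travel": [0.003,0,-0.0004],"spin": 0,"grip": 255},{"travel": [0.003,0,-0.0004],"spin": 0,"grip": 255},{"travel": [0.003,0,-0.0005],"spin": 0,"grip": 255}]'

```text
clock: 10.65
tcp_pos: [486.0, 156.2, 13.0]
tool_rot: [2.247, 2.196, -0.0]
wrist_force: [-0.3, -2.1, 1.5]
finger_gap: 0.005
grip_force: 1.4
```

Emit:
send_rows --plan '[{"travel": [0.003,0,-0.0004],"spin": 0,"grip": 255},{"travel": [0.003,0,-0.0004],"spin": 0,"grip": 255},{"travel": [0.003,0,-0.0004],"spin": 0,"grip": 255},{"travel": [0.003,0,-0.0004],"spin": 0,"grip": 255},{"travel": [0.003,0,-0.0005],"spin": 0,"grip": 255}]'

```text
clock: 11.15
tcp_pos: [486.3, 171.2, 15.1]
tool_rot: [-2.247, -2.196, 0.0]
wrist_force: [-0.3, -2.6, 2.4]
finger_gap: 0.006
grip_force: 1.4
```

Emit:
send_rows --plan '[{"travel": [0.003,0,-0.0004],"spin": 0,"grip": 255},{"travel": [0.003,0,-0.0004],"spin": 0,"grip": 255},{"travel": [0.003,0,-0.0004],"spin": 0,"grip": 255},{"travel": [0.003,0,-0.0004],"spin": 0,"grip": 255},{"travel": [0.003,0,-0.0005],"spin": 0,"grip": 255}]'

```text
clock: 11.65
tcp_pos: [486.6, 186.1, 17.2]
tool_rot: [-2.247, -2.196, 0.0]
wrist_force: [-0.5, -2.6, 2.4]
finger_gap: 0.004
grip_force: 1.4
```

Emit:
send_rows --plan '[{"travel": [0.003,0,-0.0004],"spin": 0,"grip": 255},{"travel": [0.003,0,-0.0004],"spin": 0,"grip": 255},{"travel": [0.003,0,-0.0004],"spin": 0,"grip": 255},{"travel": [0.003,0,-0.0004],"spin": 0,"grip": 255},{"travel": [0.003,0,-0.0005],"spin": 0,"grip": 255}]'

```text
clock: 12.15
tcp_pos: [487.0, 201.2, 19.3]
tool_rot: [-2.247, -2.196, 0.0]
wrist_force: [-0.4, -2.8, 1.9]
finger_gap: 0.004
grip_force: 1.4
```

```bash
python3 w.py w6 61
```

```text
[486.99344021 201.15289271  19.34617287] [-0.42243885 -2.82466506  1.85954905]
[[192.0, 147.0], [316.0, 147.0], [316.0, 220.0], [192.0, 220.0]] [[457.8, 252.7, 61.0], [518.9, 251.2, 61.0], [520.0, 213.0, 61.0], [454.8, 214.5, 61.0]]
[[-5.0, 117.0], [103.0, 110.0], [109.0, 195.0], [0.0, 202.0]] [[359.5, 270.9, 61.0], [415.8, 271.9, 61.0], [412.3, 229.0, 61.0], [351.8, 226.6, 61.0]]
```

Emit:
send_rows --plan '[{"travel": [0.003,0,-0.0004],"spin": 0,"grip": 255},{"travel": [0.003,0,-0.0004],"spin": 0,"grip": 255},{"travel": [0.003,0,-0.0004],"spin": 0,"grip": 255},{"travel": [0.003,0,-0.0004],"spin": 0,"grip": 255},{"travel": [0.003,0,-0.0005],"spin": 0,"grip": 255}]'

```text
clock: 12.7
tcp_pos: [487.3, 216.1, 21.4]
tool_rot: [-2.247, -2.196, 0.0]
wrist_force: [-0.0, -2.3, 2.3]
finger_gap: 0.001
grip_force: 1.4
```

Emit:
send_rows --plan '[{"travel": [0.003,0,-0.0004],"spin": 0,"grip": 255},{"travel": [0.003,0,-0.0004],"spin": 0,"grip": 255},{"travel": [0.003,0,-0.0004],"spin": 0,"grip": 255},{"travel": [0.003,0,-0.0004],"spin": 0,"grip": 255},{"travel": [0.003,0,-0.0005],"spin": 0,"grip": 255}]'

```text
clock: 13.2
tcp_pos: [487.7, 231.1, 23.5]
tool_rot: [-2.247, -2.196, 0.0]
wrist_force: [-0.4, -2.6, 2.5]
finger_gap: 0.001
grip_force: 1.4
```

Emit:
send_rows --plan '[{"travel": [0.003,0,-0.0004],"spin": 0,"grip": 255},{"travel": [0.003,0,-0.0004],"spin": 0,"grip": 255},{"travel": [0.003,0,-0.0004],"spin": 0,"grip": 255},{"travel": [0.003,0,-0.0004],"spin": 0,"grip": 255},{"travel": [0.003,0,-0.0005],"spin": 0,"grip": 255}]'

```text
clock: 13.7
tcp_pos: [488.0, 246.2, 25.6]
tool_rot: [-2.247, -2.196, -0.0]
wrist_force: [0.4, -2.7, 1.6]
finger_gap: 0.004
grip_force: 1.4
```

Emit:
send_rows --plan '[{"travel": [0.003,0,-0.0004],"spin": 0,"grip": 255},{"travel": [0.003,0,-0.0004],"spin": 0,"grip": 255},{"travel": [0.003,0,-0.0004],"spin": 0,"grip": 255},{"travel": [0.003,0,-0.0004],"spin": 0,"grip": 255},{"travel": [0.003,0,-0.0005],"spin": 0,"grip": 255}]'

```text
clock: 14.2
tcp_pos: [488.4, 261.1, 27.7]
tool_rot: [2.247, 2.196, -0.0]
wrist_force: [0.2, -3.5, 2.2]
finger_gap: 0.006
grip_force: 1.4
```

Emit:
send_rows --plan '[{"travel": [0.003,0,-0.0004],"spin": 0,"grip": 255},{"travel": [0.003,0,-0.0004],"spin": 0,"grip": 255},{"travel": [0.003,0,-0.0004],"spin": 0,"grip": 255},{"travel": [0.003,0,-0.0004],"spin": 0,"grip": 255},{"travel": [0.003,0,-0.0005],"spin": 0,"grip": 255}]'

```text
clock: 14.7
tcp_pos: [488.7, 276.1, 29.8]
tool_rot: [-2.247, -2.196, 0.0]
wrist_force: [0.6, -3.2, 2.1]
finger_gap: 0.004
grip_force: 1.4
```

Emit:
send_rows --plan '[{"travel": [0.003,0,-0.0004],"spin": 0,"grip": 255},{"travel": [0.003,0,-0.0004],"spin": 0,"grip": 255},{"travel": [0.003,0,-0.0004],"spin": 0,"grip": 255},{"travel": [0.003,0,-0.0004],"spin": 0,"grip": 255},{"travel": [0.003,0,-0.0005],"spin": 0,"grip": 255}]'

```text
clock: 15.2
tcp_pos: [489.0, 291.1, 31.9]
tool_rot: [-2.247, -2.196, 0.0]
wrist_force: [-0.3, -2.9, 1.7]
finger_gap: 0.008
grip_force: 1.4
```

```bash
python3 w.py w7 75
```

```text
[489.04904746 291.11783429  31.92100784] [-0.28595067 -2.91725726  1.71113301]
[[32.0, 294.0], [121.0, 294.0], [121.0, 313.0], [32.0, 313.0]] [[360.4, 261.5, 75.0], [413.3, 261.5, 75.0], [411.3, 248.9, 75.0], [357.2, 248.6, 75.0]]
[[22.0, 265.0], [22.0, 238.0], [127.0, 239.0], [127.0, 266.0]] [[358.8, 280.2, 75.0], [362.9, 296.4, 75.0], [421.6, 294.9, 75.0], [419.2, 279.0, 75.0]]
[[192.0, 219.0], [192.0, 147.0], [317.0, 148.0], [316.0, 221.0]] [[457.0, 305.4, 75.0], [460.3, 343.0, 75.0], [521.0, 340.8, 75.0], [521.6, 303.0, 75.0]]
```

View pics/w7.png

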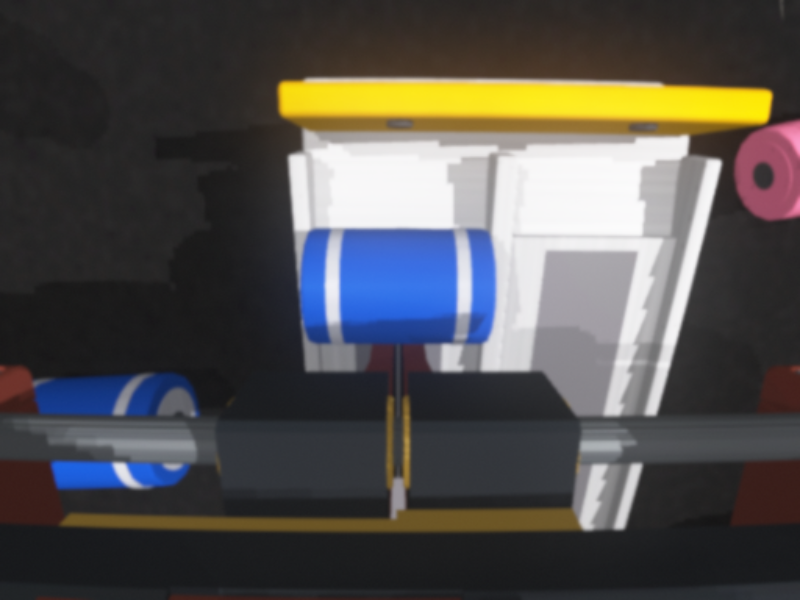

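The roller is square at (397,285), just short of the crest, and the stop is at row 100. I'll slow to 20 mm/s and stay level.

Emit:
send_rows --plan '[{"travel": [0.002,0,0],"spin": 0,"grip": 255},{"travel": [0.002,0,0],"spin": 0,"grip": 255},{"travel": [0.002,0,0],"spin": 0,"grip": 255},{"travel": [0.002,0,0],"spin": 0,"grip": 255},{"travel": [0.002,0,0],"spin": 0,"grip": 255}]'

```text
clock: 15.75
tcp_pos: [489.3, 301.0, 31.9]
tool_rot: [2.247, 2.196, -0.0]
wrist_force: [-0.7, -3.2, 1.9]
finger_gap: 0.006
grip_force: 1.4
```

Emit:
send_rows --plan '[{"travel": [0.0015,0,0],"spin": 0,"grip": 255},{"travel": [0.0015,0,0],"spin": 0,"grip": 255},{"travel": [0.0015,0,0],"spin": 0,"grip": 255},{"travel": [0.0015,0,0],"spin": 0,"grip": 255}]'

```text
clock: 16.15
tcp_pos: [489.5, 307.3, 31.9]
tool_rot: [-2.247, -2.196, -0.001]
wrist_force: [-0.8, 0.3, -0.4]
finger_gap: -0.001
grip_force: 0.0
```

Emit:
send_rows --plan '[{"travel": [0.0015,0,0],"spin": 0,"grip": 255},{"travel": [0.0015,0,0],"spin": 0,"grip": 255}]'

```text
clock: 16.35
tcp_pos: [489.5, 310.1, 31.9]
tool_rot: [-2.247, -2.196, -0.0]
wrist_force: [1.1, -0.2, 0.6]
finger_gap: 0.004
grip_force: 0.0
```

```bash
python3 w.py w8 75
```

```text
[489.53099476 310.14517153  31.87694787] [ 1.12404118 -0.18590953  0.64283375]
[[32.0, 294.0], [130.0, 294.0], [130.0, 330.0], [32.0, 330.0]] [[360.9, 280.6, 75.0], [418.9, 280.5, 75.0], [415.4, 256.2, 75.0], [354.8, 255.7, 75.0]]
[[193.0, 121.0], [316.0, 121.0], [316.0, 192.0], [193.0, 192.0]] [[462.0, 374.2, 75.0], [520.8, 372.8, 75.0], [521.8, 337.6, 75.0], [459.4, 339.1, 75.0]]
```

The contact force dropped to zero and the roller jumped ahead to y≈355, the seat. Now I'll withdraw back and up.

Emit:
send_rows --plan '[{"travel": [-0.005,0,0],"spin": 0,"grip": 255},{"travel": [-0.01,0,-0.01],"spin": 0,"grip": 255},{"travel": [-0.01,0,-0.03],"spin": 0,"grip": 255},{"travel": [0,0,-0.04],"spin": 0,"grip": 255},{"travel": [0,0,-0.04],"spin": 0,"grip": 255}]'

```text
clock: 16.9
tcp_pos: [488.4, 283.4, 153.4]
tool_rot: [-2.248, -2.194, 0.002]
wrist_force: [-0.4, 0.9, -0.1]
finger_gap: 0.006
grip_force: 0.0
```

Emit:
send_rows --plan '[{"travel": [0,0,-0.04],"spin": 0,"grip": 255},{"travel": [0,0,-0.03],"spin": 0,"grip": 255},{"travel": [0,0,0],"spin": 0,"grip": 255},{"travel": [0,0,0],"spin": 0,"grip": 255},{"travel": [0,0,0],"spin": 0,"grip": 255}]'

```text
clock: 17.4
tcp_pos: [488.1, 283.9, 220.8]
tool_rot: [-2.247, -2.195, 0.003]
wrist_force: [0.8, 0.6, -0.4]
finger_gap: 0.008
grip_force: 0.0
```

```bash
python3 w.py w9 70; python3 w.py w10 70
```

```text
[488.05550612 283.93959176 220.83029893] [ 0.77708525  0.64661318 -0.35140214]
[[110.0, 180.0], [180.0, 175.0], [183.0, 216.0], [113.0, 220.0]] [[315.8, 279.2, 70.0], [400.1, 282.7, 70.0], [399.0, 232.9, 70.0], [311.6, 228.6, 70.0]]
[[229.0, 94.0], [282.0, 94.0], [282.0, 127.0], [229.0, 127.0]] [[462.2, 373.0, 70.0], [520.7, 371.6, 70.0], [520.6, 335.7, 70.0], [460.7, 337.2, 70.0]]
[487.97789238 283.99433336 220.48234248] [-0.248153    0.05455182 -0.54708781]
[[111.0, 180.0], [180.0, 176.0], [182.0, 216.0], [113.0, 220.0]] [[316.2, 279.6, 70.0], [400.3, 282.5, 70.0], [398.8, 232.7, 70.0], [311.6, 229.1, 70.0]]
[[229.0, 94.0], [283.0, 94.0], [283.0, 127.0], [229.0, 127.0]] [[462.1, 373.0, 70.0], [521.6, 371.5, 70.0], [521.5, 335.8, 70.0], [460.5, 337.2, 70.0]]
```

View pics/w10.png

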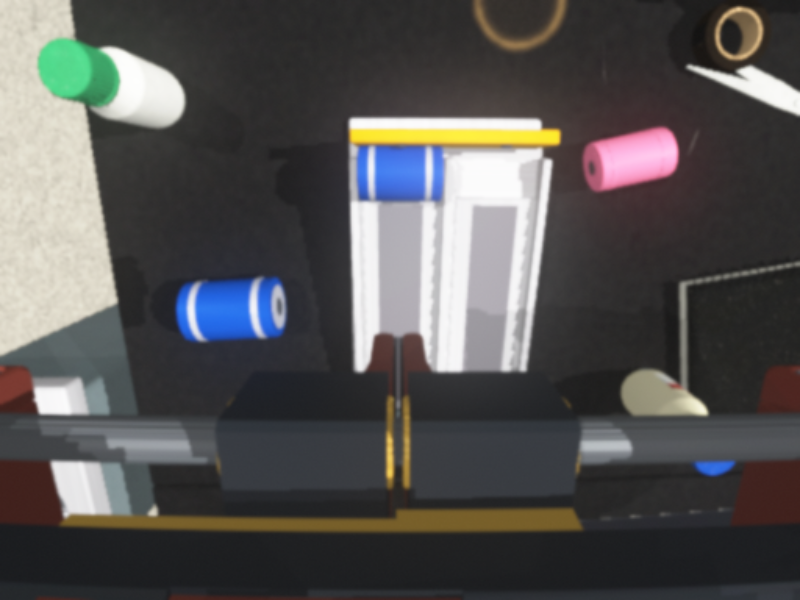

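The blue roller rests in the seat against the yellow stop at (400,173), both bottles are standing, and the hand is clear.

```bash
python3 -c "
from plant import manip
print(manip.job_done())"
```

```text
the job is handed in; nothing more can be done
None
```

The blue roller is seated against the yellow stop, the hand is clear and the job is handed in at about 17.5 s; on a first try with the fingertips too high I pushed the roller about 8 mm up, then backed off so it returned to its lip (contact force was near zero, so it may have rolled back free) before the full push.

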